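# Stand the toppled glass block up and hold it in the inspection beam

## Robot

A 6-joint arm with a two-finger parallel gripper is mounted at the origin on the work surface. World frame = base frame: x ahead of the robot, y to its left, z up, the work surface at z = 0. Lengths are in mm, angles in rad, forces in N, time in s.
With the tool pointing down it reaches from about 350 to 775 mm from the base axis. Payload 7.3 kg.
Tool frame: the origin (TCP) lies on the centre line of the jaws, within the pads' length; the fingertips stand bot.tip_reach ahead of it and the grasp point (between the pads) lies 6 mm ahead of it (bot.tip_reach is the distance from the TCP to the fingertips, in mm); z points along the fingers, y is the direction in which the jaws open and shut (so a half turn about z gives the same grasp; the last joint's range is limited). The gripper opens to 92 mm and grips with 3 to 60 N. Pads are 19 mm wide; open, the fingers measure 130 mm over their backs; the gripper's body (75 mm by 190 mm) begins 47 mm behind the grasp point.
Start: joints at [1.034, 0.342, 1.524, -0, 1.275, -0.146], TCP at [199.974, 485.441, 251.741] pointing down, gripper open.
Joint ranges: [-2.53, 2.53], [-0.77, 2.02], [0.04, 2.7], [-1, 4.14], [0.28, 2.66], [-3.11, 3.11]. Speed limits (rad/s): [2.57, 2.57, 3.14, 3.14, 3.14, 3.14].

## Interface

Orientations are given as [roll, pitch, yaw] about the fixed x, y, z axes, in that order (R = Rz(yaw) Ry(pitch) Rx(roll)).
In Python, from plant import bot gives the robot as it stands.
- The arm moves only by the tool step_arm, never from a script. Its argument "deltas" is a list of rows, each a list of 6 numbers: the shift along the tool's x, y, z in mm, then the turn, a rotation vector about the tool's x, y, z in rad. A call has 1 to 5 rows; each row is the pose to reach, as a shift and turn from the pose commanded when the call began, along the tool's axes at that moment; what a row does not reach only later rows make up. A row lasts 1/12 s, in which the tool goes at most 41.7 mm and 7.16 degrees, less where a joint would pass 70% of its speed; a pose out of reach is approached as far as the arm can. A call with a gripper value outside its range is refused whole. "fingers" is the finger opening in mm, from 0 to 91.8, set as the call begins (left out, the last holds). The fingers move at their own pace and stop on an object; the grip force is fixed at half the most. Time passes only in rows, so rows that repeat a pose let the fingers close. It gives the time, the measured TCP pose, the force and the opening at its end, in the units of the state.
- bot.get_obs(): the state, without advancing time (a new reading comes with each control period).
- bot.capture(name): name is "side" or "top"; returns a dict with "color" (420x560x3 uint8, red, green, blue), "fx", "fy", "cx", "cy" (pixels), "R" (3x3) and "t" (3): a world point X has camera coordinates R X + t. Camera axes: x right, y down, z forward; pixel columns grow to the right and rows downward; lengths in mm; the calibration is good to about 2 mm. A picture is of the moment at which its call begins. There is no depth.
- bot.close_job(): hands the job in, once; it reports no verdict.
Trained networks look in a picture, given as the dict that the camera call returned (one of the last four; its "shot" number tells which), for a name from the list of things; names that differ only in an ending like _2 or _b are one class to them, and where a whole thing is asked for, a point or a joint stands for the part that bears it (a point fixed in the world has none). Each returns a list of dicts, best first, with "p" (0 to 1); they miss things now and then, are a little off and sometimes report something else, mostly with a low value. They report only what shows in the picture. A call takes as long as a camera call. They do not tell look-alikes from the thing itself.
- bot.boxes_of(query, picture): "rect" ([centre column, centre row, width, height] in pixels, round what is visible of it).
The state is a dict: "time": time; "joint_positions": joint angles; "dq": joint speeds; "tau": joint torques, N m; "tool_pos": TCP position; "tcp_rot": TCP orientation; "contact_force": force on the tool from outside, world axes, zero at the start; "moment": the same for the moment, N m; "grip_width": finger opening in mm.
Only numpy, scipy, OpenCV 4.12 (cv2) and the standard library are available. Lean on these libraries where they do the work, as an engineer would, in place of code of your own. Each camera call takes 0.05 s, during which the arm holds its last target. There are 200 camera calls.

## Task

The blue glass block has toppled over in its row on the stone board: stand it back up on its foot on the board and let go of it, then take it from above and hold it upright, in the air, in the beam of the inspection lamp, so that the beam passes squarely through its two polished clear faces near the block's middle, about halfway between lamp and screen. Touch the blue block with the gripper only on its two white frosted faces, never on its clear faces, and leave the other two blocks, the white tub and the steel block where they are. Finish while still holding the block still in the beam: do not put it down or let it go.

Things in the scene. Friction and masses are not known exactly. Their poses are not given: they have to be found in the camera images.
- blue_block: Glass block 30 x 30 x 66 mm tall. Origin: centre of its 30 x 30 foot; z from foot to top. Its +y and -y faces (3 mm white layers) are ground, frosted; its +x and -x faces are polished clear blue glass. 100 to 210 g. Starts lying on a clear face on the board, top end to the robot's right (about -y), frosted faces looking about along x. Only the frosted faces may be touched.
- green_block: Glass block 30 x 30 x 66 mm tall. Origin: centre of its 30 x 30 foot; z from foot to top. Its +y and -y faces (3 mm white layers) are ground, frosted; its +x and -x faces are polished clear green glass. Stands upright in the row; leave it alone.
- amber_block: Glass block 30 x 30 x 66 mm tall. Origin: centre of its 30 x 30 foot; z from foot to top. Its +y and -y faces (3 mm white layers) are ground, frosted; its +x and -x faces are polished clear amber glass. Stands upright in the row; leave it alone.
- board: Grey stone board, fixed, 300 mm (its x) x 150 mm (its y) x 14 mm thick. Origin: centre of its underside, so its top is at z = 14 mm. Three places in a row, black squares 46 mm wide, at y = +30 mm and x = -90, 0, +90 mm in its frame; one block belongs to each.
- lamp_stand: Fixed. Origin: centre of the underside of its steel plate, 320 (x) x 100 (y) x 12 mm. The beam (drawn as a thin yellow rod, not solid) runs level along its x axis, 95 mm above the bench, from the round green lamp head (lens rim at x = +94 mm, top 125 mm above the bench) to the upright screen (90 mm wide, face at x = -114 mm, top 130 mm above the bench). The space between is free.
- beam_mid (a point): Point on the beam axis 95 mm above the bench and about halfway between lamp head and screen; axes as those of the lamp stand (beam along x).
- blue_block_mid (a point): Centre of the blue block, 33 mm from its foot along its z; axes as the block's.
- tub: Open white plastic tub, 72 mm diameter, 50 mm tall, loose; origin at the centre of its underside. Leave it alone.
- dapping_block: Dark steel block, 30 x 55 x 25 mm (x, y, z), loose; origin at the centre of its underside. Leave it alone.
Things that resemble listed ones, but are neither listed nor needed, are in the scene too. Leave any brown or yellow look-alike of the blue_block alone.

How it is judged:
By the outcome, as a careful person would: the job done as asked, in the order asked, and still so for the second after the job is handed in, while the arm keeps its last pose, push and grip.
It also fails if it takes over 58 s, if anything falls off the work surface, if the arm or the gripper's body presses on something with over 40 N, if the wrist force passes 120 N, or if a joint passes its speed limit or range.

## Working session

There is one attempt and no reset: what is moved stays moved. The work goes in short steps, Python scripts to look and compute and a tool call to move; the robot and the scene stay as the last step left them, time stands still between calls to the robot, and variables do not carry over. Pictures are saved under pics/ and viewed, about 8 in all and at most 12, crops included, and the job is handed in when it is done.

Besides the shell and the picture viewer there is one more tool, called after "Call:" by a JSON object that holds its "op" and its "data", one argument or row to a line. step_arm: Moves the arm, as the interface text tells. Its arguments: {"type":"object","properties":{"deltas":{"type":"array"},"fingers":{"type":"number"}},"required":["deltas"]}

```bash
mkdir -p pics; python3 - <<'E'
from plant import bot
import cv2, numpy as np
print(bot.get_obs(), bot.tip_reach)
for n in ("side","top"):
    p=bot.capture(n)
    cv2.imwrite(f"pics/{n}0.png",p["color"][:,:,::-1])
    print(n,p["fx"],p["cx"],p["cy"],p["R"],p["t"])
    for q in ["blue_block","green_block","amber_block","board","lamp_stand","tub","dapping_block"]:
        print(q,[(np.round(d["rect"]),round(d["p"],2)) for d in bot.boxes_of(q,p)][:4])
E
```

```text
{'time': 0.0, 'joint_positions': array([ 1.03400627e+00,  3.42740759e-01,  1.52502017e+00, -2.76282829e-05,
        1.27540825e+00, -1.45997632e-01]), 'dq': array([ 0.00108332, -0.00126741, -0.00020241,  0.00014979, -0.00086088,
        0.00043994]), 'tau': array([-2.00930222e-04, -4.31235301e+01, -2.44222283e+01,  7.18464120e-02,
        5.57242404e-02, -6.44187321e-05]), 'tool_pos': array([199.77576012, 485.09992729, 251.03447754]), 'tcp_rot': array([-3.14002905e+00, -2.03214488e-04,  2.75080814e+00]), 'contact_force': array([0.09979781, 0.0739033 , 0.55059387]), 'moment': array([ 0.01296119, -0.02609235,  0.00864594]), 'grip_width': 92.00387757811023} 25.0
side 488.64399615427277 282.99971446850816 200.7350001916354 [[ 0.91810646 -0.3957038  -0.02233885]
 [-0.24138919 -0.51358494 -0.82338434]
 [ 0.31434342  0.76134684 -0.56704427]] [-485.65532505  244.88332372  881.56132197]
blue_block [(array([190., 182.,  25.,  26.]), 0.83), (array([229., 208.,  21.,  29.]), 0.79), (array([262., 208., 141.,  71.]), 0.74), (array([288., 174.,  19.,  32.]), 0.62)]
green_block [(array([256., 184., 
[... 325 characters left out ...]
[396., 238.,  30.,  28.]), 0.58)]
top 468.3804399986851 271.61903370505644 209.20675057679068 [[-7.21751625e-04 -9.99882278e-01 -1.53267451e-02]
 [-9.93516819e-01  2.45937862e-03 -1.13658621e-01]
 [ 1.13682936e-01  1.51453458e-02 -9.93401635e-01]] [  95.87326739  558.74737297 1202.51436704]
blue_block [(array([178., 264.,  32.,   9.]), 0.55), (array([233., 300.,  28.,  24.]), 0.53), (array([241., 245.,  31.,  13.]), 0.51)]
green_block []
amber_block [(array([220., 179.,  15.,   9.]), 0.55)]
board [(array([239., 215.,  65., 117.]), 0.97)]
lamp_stand [(array([380., 218.,  77., 125.]), 0.64)]
tub []
dapping_block [(array([330., 132.,  28.,  16.]), 0.54), (array([380., 215.,  75., 126.]), 0.27)]
```

```bash
python3 - <<'E'
import cv2
a=cv2.imread("pics/side0.png")[140:360,150:450]
b=cv2.imread("pics/top0.png")[100:340,130:430]
cv2.imwrite("pics/side0c.png",cv2.resize(a,None,fx=2.66,fy=2.66,interpolation=cv2.INTER_CUBIC))
cv2.imwrite("pics/top0c.png",cv2.resize(b,None,fx=2.5,fy=2.5,interpolation=cv2.INTER_CUBIC))
E
```

```text
(no output)
```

View pics/side0c.png

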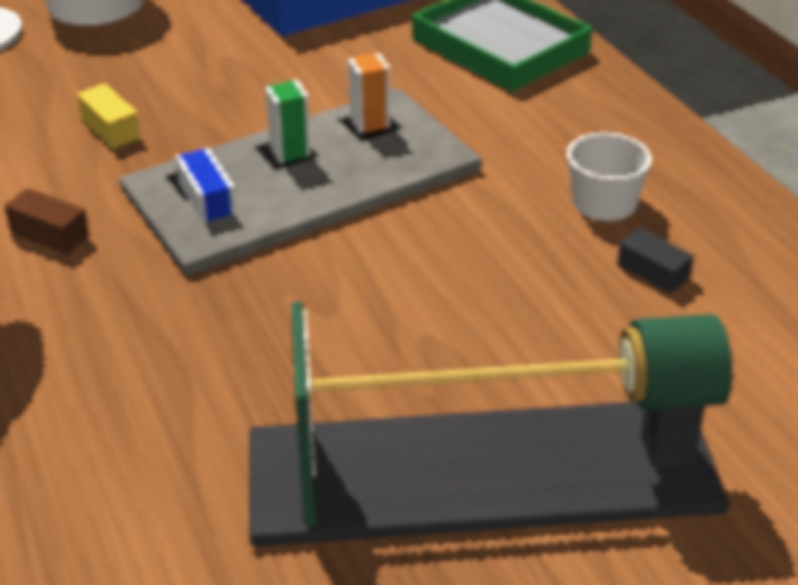

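View pics/top0c.png

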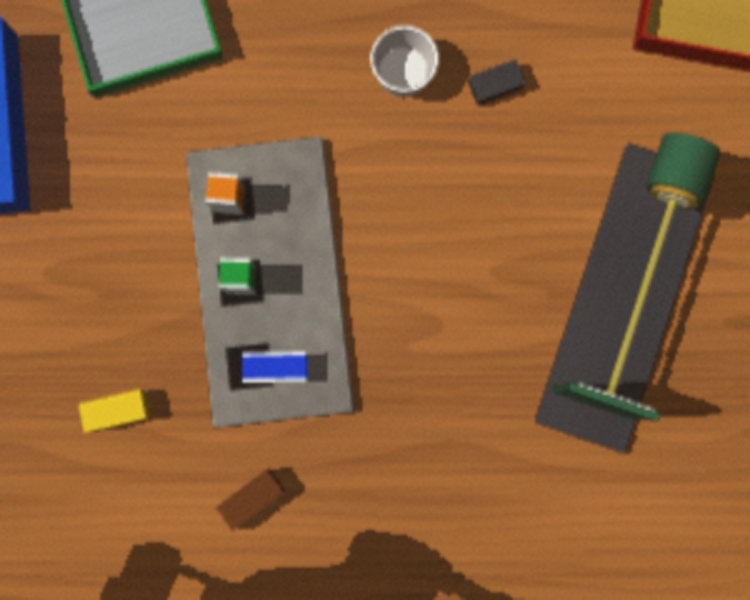

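Side view (full-frame pixels): the blue block lies at about (227,208), with green at (257,186) and amber at (288,175) standing beside it.
Top view: blue lies at (240,247) on the board at the row's near end, with its foot end to the left (+y). The loose yellow block at (175,264) and the brown one at (232,299) are the look-alikes. Only the blue block lies on the board with white frosted edges, so it is the one meant, and the crop confirms this.

Next I measure.

```bash
cat > h.py <<'E'
import cv2, numpy as np
from plant import bot
def ray(p,uv):
    d=p["R"].T@np.array([(uv[0]-p["cx"])/p["fx"],(uv[1]-p["cy"])/p["fy"],1.]); return -p["R"].T@p["t"],d
def unproj(p,uv,z):
    c,d=ray(p,uv); return c+d*(z-c[2])/d[2]
def proj(p,X):
    c=p["R"]@np.asarray(X,float)+p["t"]; return np.array([p["fx"]*c[0]/c[2]+p["cx"],p["fy"]*c[1]/c[2]+p["cy"]])
S=8
def up(p,roi):
    x0,y0,x1,y1=roi; im=p["color"][y0:y1,x0:x1].astype(np.float32)
    return cv2.resize(im,None,fx=S,fy=S,interpolation=cv2.INTER_LINEAR)
def topix(c,roi): return (np.asarray(c)+.5)/S-.5+np.array(roi[:2])
def blobs(mask,amin=500):
    cs,_=cv2.findContours(mask.astype(np.uint8),cv2.RETR_EXTERNAL,cv2.CHAIN_APPROX_NONE)
    return sorted([c[:,0] for c in cs if cv2.contourArea(c)>amin],key=lambda c:-cv2.contourArea(c))
def pw(p,roi,c,z): return np.array([unproj(p,topix(u,roi),z)[:2] for u in c])
def rect(xy):
    (c,s,a)=cv2.minAreaRect(xy.astype(np.float32)); return np.round(c,1),np.round(s,1),round(a,1)
E
python3 - <<'E'
from h import *
p=bot.capture("top"); print("cam",-p["R"].T@p["t"])
roi=(215,220,275,270); im=up(p,roi); r,g,b=im[...,0],im[...,1],im[...,2]
for z in (44,): print("blue",rect(pw(p,roi,blobs((b-r>60)&(b-g>60))[0],z)))
print("blue+white",[rect(pw(p,roi,c,44)) for c in blobs(((b-r>60)&(b-g>60))|(np.minimum(r,b)>165))[:1]])
roi=(195,145,280,280); im=up(p,roi); r,g,b=im[...,0],im[...,1],im[...,2]
bm=(r-b<28)
print("board",[rect(pw(p,roi,c,14)) for c in blobs(bm)[:1]])
for nm,m in (("green",(g-r>50)),("amber",(r-b>120)&(r-g>70))):
    roi2=(210,160,245,222); im=up(p,roi2); R,G,B=im[...,0],im[...,1],im[...,2]
    m=(G-R>50) if nm=="green" else (R-B>150)
    print(nm,[rect(pw(p,roi2,c,80)) for c in blobs(m)[:2]])
roi=(350,180,410,262); im=up(p,roi); r,g,b=im[...,0],im[...,1],im[...,2]
m=(r>140)&(g>120)&(r-b>70)
for c in blobs(m)[:3]:
    w=pw(p,roi,c,95); print("beam",rect(w), np.round(w.min(0)),np.round(w.max(0)))
roi=(340,150,420,285); im=up(p,roi); r,g,b=im[...,0],im[...,1],im[...,2]
print("plate",[rect(pw(p,roi,c,12)) for c in blobs((r-b<25)&(r<90))[:2]])
E
```

```text
cam [ 418.48874585   76.27531377 1259.55561975]
blue (array([461.1, 178.3]), array([24.2, 67.5]), 0.5)
blue+white [(array([461.1, 178.3]), array([24.2, 67.5]), 0.5)]
board [(array([554.6, 186.8]), array([296.2, 148.6]), 6.4)]
green [(array([554.8, 216.8]), array([30.9, 23.3]), 87.6)]
amber [(array([642.3, 230.9]), array([28.2, 20.1]), 84.8)]
beam (array([ 530. , -191.4]), array([  6.9, 204.6]), 70.9) [ 433. -227.] [ 626. -156.]
plate [(array([ 548.3, -209.6]), array([120.8, 347. ]), 70.7)]
```

```bash
cat >> h.py <<'E'
from scipy.spatial.transform import Rotation as Ro
def tool_R(yaw_y,tilt):
    """tool y at world angle yaw_y (deg), fingers down, then tilt deg about tool y"""
    a=np.radians(yaw_y); y=np.array([np.cos(a),np.sin(a),0]); z=np.array([0,0,-1.]); x=np.cross(y,z)
    return np.c_[x,y,z]@Ro.from_rotvec([0,np.radians(tilt),0]).as_matrix()
def delta(pos,R):
    o=bot.get_obs(); R0=Ro.from_euler("xyz",o["tcp_rot"]).as_matrix()
    print("delta",np.round(R0.T@(np.array(pos)-o["tool_pos"]),1),np.round(Ro.from_matrix(R0.T@R).as_rotvec(),4),
      "t",round(o["time"],2),"q",np.round(o["joint_positions"],2),"F",np.round(o["contact_force"],1),"w",round(o["grip_width"],1))
def delta_g(G,R): delta(np.array(G)-6*R[:,2],R)
E
python3 - <<'E'
from h import *
R=tool_R(.5,45); G=np.array([461,171,38.]); delta_g(G-90*R[:,2],R)
p=bot.capture("side")
for X in ((433,-156,95),(626,-227,95),(530,-191.4,95),(461,212,44),(461,145,44)): print(X,proj(p,X))
E
```

```text
delta [-387.5 -253.8  145.8] [-0.4587  0.6917  1.1076] t 0.85 q [ 1.03  0.34  1.52 -0.    1.28 -0.15] F [ 1.   0.3 -0.3] w 91.9
(433, -156, 95) [266.51505163 282.99722688]
(626, -227, 95) [384.4309137  276.54994316]
(530, -191.4, 95) [325.93258132 279.64021828]
(461, 212, 44) [221.11489518 195.90036193]
(461, 145, 44) [229.92690946 210.80047373]
```

Call:
{"op": "step_arm", "data": {
  "deltas": [
    [-40,-26,6,0,0,0],
    [-80,-52,12,0,0,0],
    [-120,-79,18,0,0,0],
    [-160,-105,25,0,0,0],
    [-160,-105,25,0,0,0]
  ],
  "fingers": 60
}}

```text
time: 1.32
tool_pos: [309.0, 324.7, 226.4]
tcp_rot: [-3.141, 0.001, 2.75]
contact_force: [0.5, -0.5, -0.1]
grip_width: 63.2
```

Call:
{"op": "step_arm", "data": {
  "deltas": [
    [-40,-26,6,0,0,0],
    [-80,-52,12,0,0,0],
    [-120,-79,18,0,0,0],
    [-160,-105,25,0,0,0],
    [-160,-105,25,0,0,0]
  ]
}}

```text
time: 1.73
tool_pos: [417.4, 166.5, 201.5]
tcp_rot: [-3.141, 0.001, 2.749]
contact_force: [0.5, 0.3, 0.5]
grip_width: 59.9
```

Call:
{"op": "step_arm", "data": {
  "deltas": [
    [-35,-22,5,0,0,0.12],
    [-67,-44,10,0,0,0.24],
    [-67,-44,10,0,0,0.36],
    [-67,-44,10,0,0,0.48],
    [-67,-44,10,0,0,0.6]
  ]
}}

```text
time: 2.15
tool_pos: [461.4, 102.2, 191.5]
tcp_rot: [-3.141, -0.0, 2.143]
contact_force: [0.4, 0.3, -0.3]
grip_width: 60.3
```

Call:
{"op": "step_arm", "data": {
  "deltas": [
    [0,0,0,0,0,0.12],
    [0,0,0,0,0,0.24],
    [0,0,0,0,0,0.36],
    [0,0,0,0,0,0.48],
    [0,0,0,0,0,0.58]
  ]
}}

```text
time: 2.57
tool_pos: [461.1, 103.2, 191.8]
tcp_rot: [3.141, -0.0, 1.565]
contact_force: [1.1, -1.0, -0.0]
grip_width: 60.0
```

Call:
{"op": "step_arm", "data": {
  "deltas": [
    [0,0,0,0,0.12,0],
    [0,0,0,0,0.24,0],
    [0,0,0,0,0.36,0],
    [0,0,0,0,0.48,0],
    [0,0,0,0,0.6,0]
  ]
}}

```text
time: 2.98
tool_pos: [461.9, 102.9, 192.8]
tcp_rot: [3.136, -0.605, 1.573]
contact_force: [-0.2, 0.7, -0.8]
grip_width: 60.2
```

```bash
python3 - <<'E'
from h import *
R=tool_R(.5,45); G=np.array([461,171,38.]); delta_g(G-90*R[:,2],R)
E
```

```text
delta [-49.3  -0.7  71.6] [ 0.0094  0.1802 -0.0044] t 2.98 q [-0.3   0.36  1.84  0.62  1.21 -0.61] F [-0.2  0.7 -0.8] w 60.2
```

```bash
python3 - <<'E'
from h import *
R=tool_R(.5,52); G=np.array([461,171,38.]); delta_g(G-60*R[:,2],R)
E
```

```text
delta [-51.7  -0.9 103.1] [ 0.0097  0.3023 -0.0039] t 2.98 q [-0.3   0.36  1.84  0.62  1.21 -0.61] F [-0.2  0.7 -0.8] w 60.2
```

Call:
{"op": "step_arm", "data": {
  "deltas": [
    [-13,0,25,0.003,0.1,0],
    [-26,0,50,0.006,0.2,0],
    [-39,-0.5,75,0.01,0.3,0],
    [-51.7,-0.9,103,0.01,0.302,-0.004],
    [-51.7,-0.9,103,0.01,0.302,-0.004]
  ]
}}

```text
time: 3.4
tool_pos: [458.1, 118.7, 72.9]
tcp_rot: [-3.119, -0.904, 1.562]
contact_force: [-1.5, 0.5, 0.1]
grip_width: 59.9
```

```bash
python3 - <<'E'
from h import *
R=tool_R(.5,52); G=np.array([461,171,38.]); delta_g(G,R)
ims=[bot.capture(n)["color"][140:280,170:310,::-1] for n in ("side","top")]
ims[1]=bot.capture("top")["color"][190:330,180:320,::-1]
cv2.imwrite("pics/pre.png",cv2.resize(np.hstack(ims),None,fx=2.8,fy=2.8,interpolation=cv2.INTER_CUBIC))
E
```

```text
delta [ 4.9  3.8 56.6] [-0.0083  0.003  -0.011 ] t 3.4 q [-0.4   0.7   1.94  0.89  1.17 -1.05] F [-1.5  0.5  0.1] w 59.9
```

View pics/pre.png

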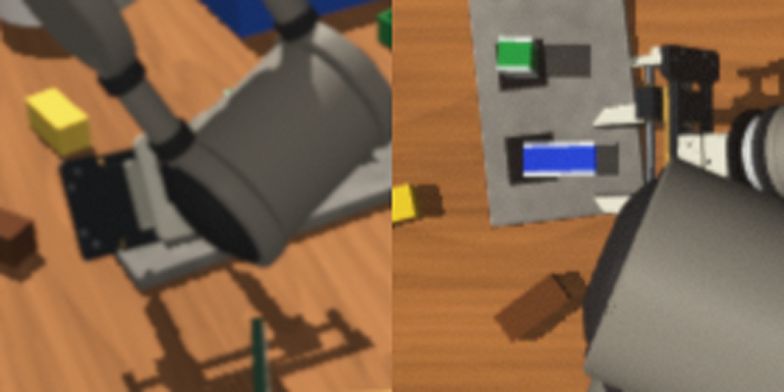

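Left is the side view, where the arm hides the block. Right is the top view: the jaw tips at about (610,115) and (610,203) straddle the blue block at (560,159), centred on it.

```bash
python3 - <<'E'
from h import *
R=tool_R(.5,52); G=np.array([461,171,38.]); delta_g(G,R)
E
```

```text
delta [ 0.5  1.  60.2] [-0.0034  0.0058 -0.002 ] t 3.55 q [-0.4   0.69  1.93  0.89  1.18 -1.05] F [-0.1  0.  -0. ] w 60.4
```

Call:
{"op": "step_arm", "data": {
  "deltas": [
    [0.5,1,20,0,0.005,0],
    [0.5,1,40,0,0.005,0],
    [0.5,1,52,0,0.005,0],
    [0.5,1,60,0,0.005,0],
    [0.5,1,60,0,0.005,0]
  ]
}}

```text
time: 3.97
tool_pos: [460.4, 167.2, 41.5]
tcp_rot: [-3.136, -0.907, 1.579]
contact_force: [-0.7, -0.1, 0.6]
grip_width: 60.0
```

Call:
{"op": "step_arm", "data": {
  "deltas": [
    [0,0,0,0,0,0],
    [0,0,0,0,0,0]
  ]
}}

```text
time: 4.13
tool_pos: [461.1, 165.7, 41.5]
tcp_rot: [-3.137, -0.907, 1.577]
contact_force: [-0.3, 0.6, 1.2]
grip_width: 60.1
```

```bash
python3 - <<'E'
from h import *
R=tool_R(.5,52); G=np.array([461,171,38.]); delta_g(G,R)
im=bot.capture("top")["color"][190:290,180:310,::-1]
cv2.imwrite("pics/g.png",cv2.resize(im,None,fx=5,fy=5,interpolation=cv2.INTER_CUBIC))
E
```

```text
delta [ 0.5 -0.1  0.3] [-0.0025  0.001  -0.0016] t 4.13 q [-0.3   0.77  1.96  1.01  1.09 -1.12] F [-0.3  0.6  1.2] w 60.1
```

View pics/g.png

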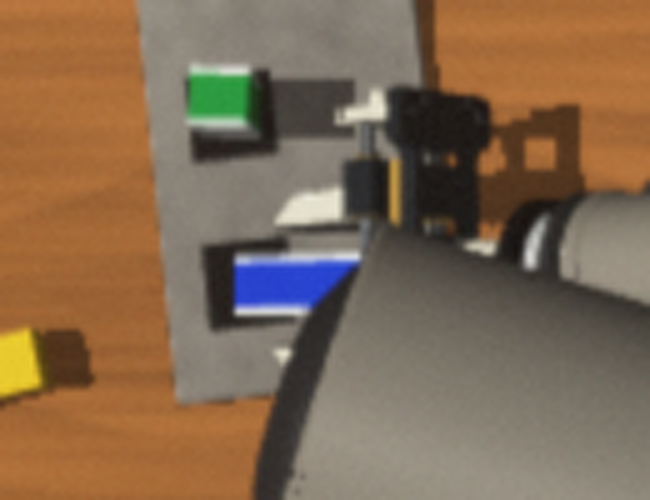

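The fingers straddle the blue block (tips at about (280,205) and (280,355), block centred at row 285) and stay clear of the green one. I close the jaws.

Call:
{"op": "step_arm", "data": {
  "deltas": [
    [0,0,0,0,0,0],
    [0,0,0,0,0,0],
    [0,0,0,0,0,0],
    [0,0,0,0,0,0],
    [0,0,0,0,0,0]
  ],
  "fingers": 15
}}

```text
time: 4.6
tool_pos: [460.7, 165.9, 40.7]
tcp_rot: [-3.134, -0.907, 1.575]
contact_force: [0.8, -0.8, -0.3]
grip_width: 31.4
```

Call:
{"op": "step_arm", "data": {
  "deltas": [
    [0,0,0,0,0,0],
    [0,0,0,0,0,0],
    [0,0,0,0,0,0],
    [0,0,0,0,0,0]
  ]
}}

```text
time: 4.93
tool_pos: [460.7, 166.0, 40.7]
tcp_rot: [-3.135, -0.907, 1.575]
contact_force: [-0.2, -1.8, -0.2]
grip_width: 29.5
```

Call:
{"op": "step_arm", "data": {
  "deltas": [
    [10,0,-8,0,0,0],
    [26,0,-20,0,0,0],
    [48,0,-37,0,0,0],
    [70,0,-54,0,0,0],
    [79,0,-61.6,0,0,0]
  ]
}}

```text
time: 5.35
tool_pos: [461.3, 166.3, 143.2]
tcp_rot: [-3.138, -0.907, 1.579]
contact_force: [0.7, 0.4, -0.8]
grip_width: 29.8
```

Call:
{"op": "step_arm", "data": {
  "deltas": [
    [0,0,0,0,-0.12,0],
    [0,0,0,0,-0.24,0],
    [0,0,0,0,-0.36,0],
    [0,0,0,0,-0.48,0],
    [0,0,0,0,-0.6,0]
  ]
}}

```text
time: 5.77
tool_pos: [461.2, 165.8, 141.1]
tcp_rot: [-3.139, -0.302, 1.579]
contact_force: [-1.0, 0.2, -2.5]
grip_width: 29.4
```

Call:
{"op": "step_arm", "data": {
  "deltas": [
    [0,0,0,0,-0.12,0],
    [0,0,0,0,-0.24,0],
    [0,0,0,0,-0.36,0],
    [0,0,0,0,-0.48,0],
    [0,0,0,0,-0.6,0]
  ]
}}

```text
time: 6.18
tool_pos: [461.0, 166.5, 141.1]
tcp_rot: [-3.139, 0.299, 1.582]
contact_force: [-0.5, -0.1, -2.5]
grip_width: 30.1
```

```bash
python3 - <<'E'
from h import *
R=tool_R(.5,-38); delta([461,200,130],R)
E
```

```text
delta [35.3  0.3  0.8] [-0.0016 -0.3646  0.0028] t 6.18 q [ 0.36  0.48  1.69 -0.31  1.1   0.51] F [-0.5 -0.1 -2.5] w 30.1
```

```bash
python3 - <<'E'
from h import *
R=tool_R(6.4,-38); delta_g([461,214.5,85],R)
E
```

```text
delta [64.5  0.2 33.9] [-0.0495 -0.3644 -0.089 ] t 6.18 q [ 0.36  0.48  1.69 -0.31  1.1   0.51] F [-0.5 -0.1 -2.5] w 30.1
```

Call:
{"op": "step_arm", "data": {
  "deltas": [
    [16,0,8,-0.012,-0.09,-0.02],
    [32,0,17,-0.025,-0.18,-0.04],
    [48,0,25,-0.037,-0.27,-0.065],
    [64.5,0.2,34,-0.05,-0.364,-0.089],
    [64.5,0.2,34,-0.05,-0.364,-0.089]
  ]
}}

```text
time: 6.6
tool_pos: [457.5, 220.7, 83.6]
tcp_rot: [-3.129, 0.663, 1.696]
contact_force: [-1.5, 0.9, -1.7]
grip_width: 29.8
```

Call:
{"op": "step_arm", "data": {
  "deltas": [
    [0,0,0,0,0,0],
    [0,0,0,0,0,0]
  ]
}}

```text
time: 6.77
tool_pos: [460.2, 217.9, 89.3]
tcp_rot: [-3.139, 0.656, 1.684]
contact_force: [-0.2, 0.5, -0.8]
grip_width: 29.9
```

```bash
python3 - <<'E'
from h import *
R=tool_R(6.4,-38); delta_g([461,214.5,55.5],R)
s=bot.capture("side")
print("expected: foot,top",proj(s,(461.8,206.6,43.7)),proj(s,(461.8,206.6,109.7)))
t=bot.capture("top"); print(proj(t,(461.8,206.6,109.7)))
ims=[s["color"][120:260,160:300,::-1],t["color"][170:310,150:290,::-1]]
cv2.imwrite("pics/up.png",cv2.resize(np.hstack(ims),None,fx=2.85,fy=2.85,interpolation=cv2.INTER_CUBIC))
E
```

```text
delta [17.9  0.5 22.9] [-0.002  -0.0069  0.0011] t 6.77 q [ 0.6   0.71  1.57 -0.6   1.26  0.8 ] F [-0.2  0.5 -0.8] w 29.9
expected: foot,top [222.13105769 197.07672503] [219.45820629 173.28360443]
[225.67748524 245.06632908]
```

View pics/up.png

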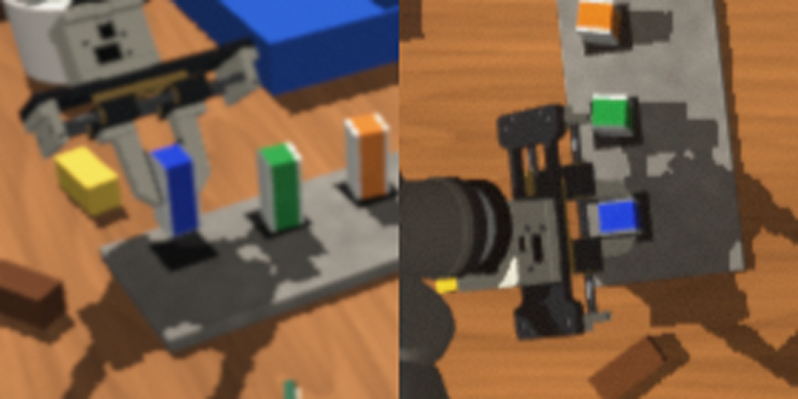

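The block is upright and clear of the green one. Side view (left half): it runs from (167,150) to (182,232) and seems to lean compared with green. I measure that with a model fit.

```bash
cat >> h.py <<'E'
from scipy.optimize import minimize
def fitblock(x0,yaw,rois,free_yaw=False):
    """x0: x,y,z(foot),lean deg about jaw axis. Fits the 24x30x66 blue core hull to blue masks in both views."""
    obs=[]
    for n,roi in rois.items():
        p=bot.capture(n); im=up(p,roi); r,g,b=im[...,0],im[...,1],im[...,2]
        m=((b-r>35)&(b-g>30)).astype(np.uint8)
        k,l,st,_=cv2.connectedComponentsWithStats(m); i=1+np.argmax(st[1:,4]); obs.append((p,roi,(l==i).astype(np.uint8)))
    B=np.array([[sx*12,sy*15,sz] for sx in(-1,1) for sy in(-1,1) for sz in(0,66)],float)
    def cost(v,show=False):
        yw=yaw+(v[4] if free_yaw else 0)
        R=Ro.from_euler("z",yw,degrees=True)*Ro.from_euler("x",v[3],degrees=True)
        X=R.apply(B)+v[:3]; out=[]
        for p,roi,m in obs:
            uv=np.array([(proj(p,q)-roi[:2]+.5)*S-.5 for q in X])
            h=cv2.convexHull(uv.astype(np.float32)); c=np.zeros_like(m); cv2.fillConvexPoly(c,np.round(h*16).astype(np.int32),1,shift=4)
            out.append(1-(c&m).sum()/max(1,(c|m).sum()))
        return out if show else sum(out)
    best=None
    for s in (0,6,-6):
        v0=np.array(list(x0)+([0] if free_yaw else []),float); v0[3]+=s
        sim=np.vstack([v0]+[v0+d for d in np.diag([5,5,5,8,6][:len(v0)])])
        r=minimize(cost,v0,method="Nelder-Mead",options=dict(initial_simplex=sim,maxiter=500,xatol=.02,fatol=1e-4))
        if best is None or r.fun<best.fun: best=r
    print("fit",np.round(best.x,1),"1-IoU",np.round(cost(best.x,True),3),"mask",[int(m.sum()/S/S) for *_,m in obs]); return best.x
E
python3 - <<'E'
from h import *
fitblock([461.8,206.6,43.7,0],6.4,{"side":(205,165,250,215),"top":(215,232,240,262)})
E
```

```text
fit [462.7 208.3  42.    1. ] 1-IoU [0.288 0.051] mask [307, 156]
```

```bash
python3 - <<'E'
from h import *
s=bot.capture("side"); roi=(205,165,250,215); im=up(s,roi); r,g,b=im[...,0],im[...,1],im[...,2]
m=((b-r>35)&(b-g>30)).astype(np.uint8)
a=np.ascontiguousarray(im[...,::-1].astype(np.uint8)); cs,_=cv2.findContours(m,0,2); cv2.drawContours(a,cs,-1,(0,255,255),1)
B=np.array([[sx*12,sy*15,sz] for sx in(-1,1) for sy in(-1,1) for sz in(0,66)],float)
X=Ro.from_euler("z",6.4,degrees=True).apply(B)+[461.8,207,42.5]
uv=np.array([(proj(s,q)-roi[:2]+.5)*S-.5 for q in X]); 
for q in uv: cv2.circle(a,tuple(int(v) for v in q),3,(0,0,255),-1)
cv2.imwrite("pics/ov.png",cv2.resize(a,None,fx=1.5,fy=1.5))
E
```

```text
(no output)
```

View pics/ov.png

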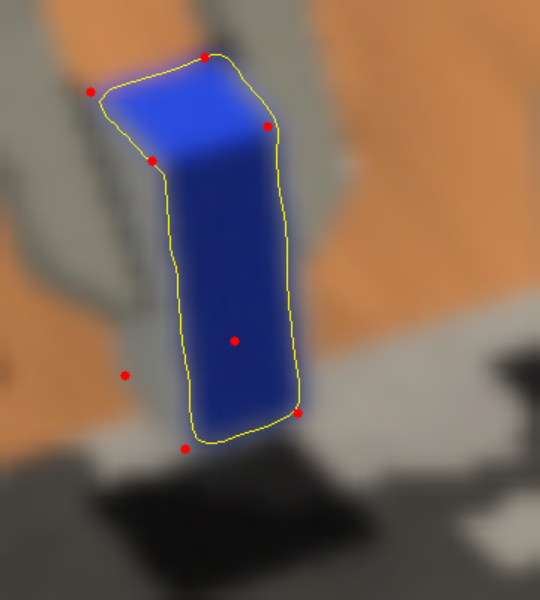

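The model corners match the block to within about 1 px, so it hangs plumb over its square and the lean was only perspective. I lower it.

Call:
{"op": "step_arm", "data": {
  "deltas": [
    [4,0.1,5,0,0,0],
    [8,0.2,10,0,0,0],
    [12,0.3,15,0,-0.004,0],
    [15,0.4,19,0,-0.007,0],
    [15,0.4,19,0,-0.007,0]
  ]
}}

```text
time: 7.43
tool_pos: [460.2, 218.1, 64.0]
tcp_rot: [-3.138, 0.665, 1.684]
contact_force: [0.1, -0.8, -0.6]
grip_width: 29.6
```

Call:
{"op": "step_arm", "data": {
  "deltas": [
    [0,0,0,0,0,0],
    [0,0,0,0,0,0]
  ]
}}

```text
time: 7.6
tool_pos: [460.8, 218.5, 65.4]
tcp_rot: [-3.14, 0.664, 1.683]
contact_force: [0.1, -0.3, -2.1]
grip_width: 29.8
```

```bash
python3 - <<'E'
import re
s=open("h.py").read()
s=s.replace('''            h=cv2.convexHull(uv.astype(np.float32)); c=np.zeros_like(m); cv2.fillConvexPoly(c,np.round(h*16).astype(np.int32),1,shift=4)
''','''            c=np.zeros_like(m)
            for f in faces: cv2.fillConvexPoly(c,np.round(cv2.convexHull(uv[f].astype(np.float32))*16).astype(np.int32),1,shift=4)
''').replace("free_yaw=False):","free_yaw=False,faces=([1,3,5,7],[0,1,4,5])):")
open("h.py","w").write(s)
from h import *
fitblock([461.8,206.6,18,0],6.4,{"side":(205,165,250,225),"top":(215,232,240,262)})
R=tool_R(6.4,-38); delta_g([461,214.5,55.5],R)
E
```

```text
fit [462.7 209.4  16.    0.5] 1-IoU [0.083 0.13 ] mask [308, 151]
delta [ 3.1 -0.4  4.5] [-0.0005  0.0006 -0.0001] t 7.7 q [ 0.61  0.75  1.58 -0.61  1.23  0.83] F [-0.2  0.2 -2.5] w 30.1
```

Call:
{"op": "step_arm", "data": {
  "deltas": [
    [0.6,0,0.8,0,0,0],
    [1.2,0,1.6,0,0,0],
    [1.2,0,1.6,0,0,0],
    [1.2,0,1.6,0,0,0]
  ]
}}

```text
time: 8.03
tool_pos: [460.8, 218.4, 63.5]
tcp_rot: [-3.141, 0.664, 1.683]
contact_force: [0.7, -0.7, -1.1]
grip_width: 29.8
```

Call:
{"op": "step_arm", "data": {
  "deltas": [
    [0.6,0,0.8,0,0,0],
    [0.6,0,0.8,0,0,0],
    [0.6,0,0.8,0,0,0],
    [0.6,0,0.8,0,0,0]
  ]
}}

```text
time: 8.37
tool_pos: [460.8, 218.4, 62.5]
tcp_rot: [-3.141, 0.664, 1.683]
contact_force: [-1.0, 0.2, -1.5]
grip_width: 29.5
```

Call:
{"op": "step_arm", "data": {
  "deltas": [
    [0.6,0,0.8,0,0,0],
    [0.6,0,0.8,0,0,0],
    [0.6,0,0.8,0,0,0],
    [0.6,0,0.8,0,0,0]
  ]
}}

```text
time: 8.7
tool_pos: [460.8, 218.4, 61.5]
tcp_rot: [-3.141, 0.664, 1.683]
contact_force: [-0.5, -0.2, -0.8]
grip_width: 29.7
```

Call:
{"op": "step_arm", "data": {
  "deltas": [
    [0.6,0,0.8,0,0,0],
    [0.6,0,0.8,0,0,0],
    [0.6,0,0.8,0,0,0],
    [0.6,0,0.8,0,0,0]
  ]
}}

```text
time: 9.03
tool_pos: [460.8, 218.4, 60.5]
tcp_rot: [-3.141, 0.664, 1.683]
contact_force: [0.6, -0.0, -0.4]
grip_width: 29.7
```

Call:
{"op": "step_arm", "data": {
  "deltas": [
    [0.3,0,0.4,0,0,0],
    [0.3,0,0.4,0,0,0],
    [0.3,0,0.4,0,0,0]
  ]
}}

```text
time: 9.28
tool_pos: [460.8, 218.3, 60.0]
tcp_rot: [-3.141, 0.664, 1.683]
contact_force: [-0.4, -0.0, -1.7]
grip_width: 29.6
```

Call:
{"op": "step_arm", "data": {
  "deltas": [
    [0.3,0,0.4,0,0,0],
    [0.3,0,0.4,0,0,0],
    [0.3,0,0.4,0,0,0]
  ]
}}

```text
time: 9.53
tool_pos: [460.8, 218.4, 59.8]
tcp_rot: [-3.141, 0.664, 1.682]
contact_force: [-1.3, 0.4, 1.5]
grip_width: 29.7
```

Call:
{"op": "step_arm", "data": {
  "deltas": [
    [0.3,0,0.4,0,0,0],
    [0.3,0,0.4,0,0,0],
    [0.3,0,0.4,0,0,0]
  ]
}}

```text
time: 9.78
tool_pos: [460.8, 218.4, 59.8]
tcp_rot: [-3.141, 0.664, 1.682]
contact_force: [-1.9, 0.9, 6.6]
grip_width: 30.0
```

Contact at 6.6 N. I ease off slightly and open the jaws.

Call:
{"op": "step_arm", "data": {
  "deltas": [
    [-0.2,0,-0.3,0,0,0],
    [-0.2,0,-0.3,0,0,0]
  ]
}}

```text
time: 9.95
tool_pos: [460.8, 218.4, 59.8]
tcp_rot: [-3.141, 0.664, 1.682]
contact_force: [-2.6, 1.3, 5.4]
grip_width: 29.8
```

Call:
{"op": "step_arm", "data": {
  "deltas": [
    [0,0,0,0,0,0],
    [0,0,0,0,0,0],
    [0,0,0,0,0,0],
    [0,0,0,0,0,0],
    [0,0,0,0,0,0]
  ],
  "fingers": 52
}}

```text
time: 10.37
tool_pos: [460.8, 218.3, 59.2]
tcp_rot: [-3.14, 0.664, 1.683]
contact_force: [0.4, -0.8, -0.4]
grip_width: 51.4
```

```bash
python3 - <<'E'
from h import *
print(bot.get_obs()["tool_pos"],bot.get_obs()["contact_force"])
fitblock([461.8,206.6,14,0],6.4,{"side":(205,165,250,225),"top":(215,232,240,262)})
im=bot.capture("side")["color"][150:230,190:310,::-1]; cv2.imwrite("pics/rel.png",cv2.resize(im,None,fx=5,fy=5,interpolation=cv2.INTER_CUBIC))
E
```

```text
[460.80453541 218.30056668  59.15272685] [ 0.39537551 -0.76252845 -0.43736559]
fit [4.627e+02 2.092e+02 1.000e+01 3.000e-01] 1-IoU [0.079 0.128] mask [303, 150]
```

View pics/rel.png

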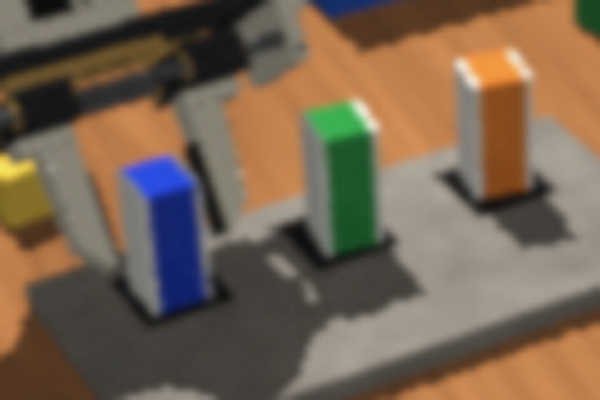

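The block stands free on its black square, at about (165,240) in the crop, with both fingers clear of it. I retreat along the fingers and turn the tool to vertical.

Call:
{"op": "step_arm", "data": {
  "deltas": [
    [0,0,-15,0,0,0],
    [0,0,-40,0,0,0],
    [0,0,-70,0,0,0],
    [0,0,-100,0,0,0],
    [0,0,-110,0,0,0]
  ]
}}

```text
time: 10.93
tool_pos: [454.1, 288.4, 149.1]
tcp_rot: [3.136, 0.661, 1.68]
contact_force: [0.2, 1.2, 0.2]
grip_width: 51.9
```

Call:
{"op": "step_arm", "data": {
  "deltas": [
    [0,0,0,0,0.12,0],
    [0,0,0,0,0.24,0],
    [0,0,0,0,0.36,0],
    [0,0,0,0,0.48,0],
    [0,0,0,0,0.6,0]
  ]
}}

```text
time: 11.35
tool_pos: [453.5, 285.7, 146.3]
tcp_rot: [3.14, 0.059, 1.682]
contact_force: [-0.7, 0.3, -0.4]
grip_width: 52.0
```

```bash
python3 - <<'E'
from h import *
v=fitblock([461.8,206.6,14,0],6.4,{"side":(205,165,250,225),"top":(215,232,240,262)},True)
p=bot.capture("top"); roi=(215,232,242,262); im=up(p,roi); r,g,b=im[...,0],im[...,1],im[...,2]
print("topface z80",[rect(pw(p,roi,c,80)) for c in blobs((b-r>60)&(b-g>60)&(b>130))[:1]])
R=tool_R(6.4,0); delta_g([461.8,207,130],R)
E
```

```text
fit [461.8 209.1  10.1   0.5   4.4] 1-IoU [0.059 0.116] mask [295, 145]
topface z80 [(array([461.1, 206.7]), array([25.2, 31.3]), 6.4)]
delta [-76.2  -0.   15.1] [-0.0012  0.0658 -0.0045] t 11.5 q [ 0.45  0.48  1.62 -0.07  1.06  0.38] F [-0.4  0.6 -0.3] w 52.1
```

Call:
{"op": "step_arm", "data": {
  "deltas": [
    [-25,0,0,0,0.03,0],
    [-55,0,0,0,0.065,0],
    [-76,-0.3,5,0,0.065,-0.004],
    [-76,-0.3,15,0,0.065,-0.004],
    [-76,-0.3,15,0,0.065,-0.004]
  ]
}}

```text
time: 11.92
tool_pos: [460.6, 208.8, 133.8]
tcp_rot: [-3.136, 0.002, 1.685]
contact_force: [0.1, -0.1, -1.1]
grip_width: 52.5
```

Call:
{"op": "step_arm", "data": {
  "deltas": [
    [0,0,0,0,0,0],
    [0,0,0,0,0,0]
  ]
}}

```text
time: 12.08
tool_pos: [461.3, 210.6, 135.5]
tcp_rot: [-3.14, -0.0, 1.688]
contact_force: [-0.1, -0.5, -1.2]
grip_width: 52.1
```

```bash
python3 - <<'E'
from h import *
R=tool_R(6.4,0); delta_g([461.3,206.8,60],R)
E
```

```text
delta [-3.8 -0.3 69.5] [-0.0018 -0.0003  0.0051] t 12.08 q [0.28 0.44 1.73 0.   0.97 0.16] F [-0.1 -0.5 -1.2] w 52.1
```

Call:
{"op": "step_arm", "data": {
  "deltas": [
    [-3.8,-0.3,8,0,0,0.005],
    [-3.8,-0.3,25,0,0,0.005],
    [-3.8,-0.3,45,0,0,0.005],
    [-3.8,-0.3,62,0,0,0.005],
    [-3.8,-0.3,69.5,0,0,0.005]
  ]
}}

```text
time: 12.5
tool_pos: [460.3, 205.8, 64.1]
tcp_rot: [-3.137, -0.0, 1.682]
contact_force: [-1.0, 0.9, -0.6]
grip_width: 52.2
```

Call:
{"op": "step_arm", "data": {
  "deltas": [
    [0,0,0,0,0,0],
    [0,0,0,0,0,0]
  ]
}}

```text
time: 12.67
tool_pos: [461.6, 205.9, 66.4]
tcp_rot: [-3.14, -0.001, 1.682]
contact_force: [0.6, 0.4, 0.2]
grip_width: 51.9
```

Call:
{"op": "step_arm", "data": {
  "deltas": [
    [0,0,0,0,0,0],
    [0,0,0,0,0,0],
    [0,0,0,0,0,0],
    [0,0,0,0,0,0],
    [0,0,0,0,0,0]
  ],
  "fingers": 15
}}

```text
time: 13.08
tool_pos: [462.0, 205.7, 67.0]
tcp_rot: [3.141, -0.001, 1.681]
contact_force: [0.5, -0.1, 3.5]
grip_width: 29.9
```

Call:
{"op": "step_arm", "data": {
  "deltas": [
    [0,0,0,0,0,0],
    [0,0,0,0,0,0],
    [0,0,0,0,0,0]
  ]
}}

```text
time: 13.33
tool_pos: [462.0, 205.7, 67.0]
tcp_rot: [3.141, -0.001, 1.681]
contact_force: [-0.4, -0.2, 6.0]
grip_width: 29.6
```

```bash
python3 - <<'E'
from h import *
R=tool_R(6.4,0); delta_g([461.3,206.8,60],R)
o=bot.get_obs();print(o["tool_pos"],o["tcp_rot"])
E
```

```text
delta [ 1.1 -0.6  1. ] [ 0.0003 -0.0013 -0.0016] t 13.33 q [0.27 0.54 1.8  0.   0.8  0.16] F [-0.4 -0.2  6. ] w 29.6
[462.02462209 205.72895751  67.00417007] [ 3.14129066e+00 -1.25616204e-03  1.68090032e+00]
```

Call:
{"op": "step_arm", "data": {
  "deltas": [
    [0,0,-8,0,0,0],
    [0,0,-25,0,0,0],
    [0,0,-55,0,0,0],
    [0,0,-90,0,0,0],
    [0,0,-125,0,0,0]
  ]
}}

```text
time: 13.75
tool_pos: [460.9, 205.2, 192.5]
tcp_rot: [-3.138, -0.001, 1.681]
contact_force: [0.6, -0.4, -1.2]
grip_width: 29.7
```

Call:
{"op": "step_arm", "data": {
  "deltas": [
    [-20,1,0,0,0,0],
    [-58,3,0,0,0,0],
    [-96,6,0,0,0,0],
    [-134,8,0,0,0,0],
    [-172,10,0,0,0,0]
  ]
}}

```text
time: 14.17
tool_pos: [490.2, 34.1, 191.5]
tcp_rot: [-3.14, -0.001, 1.682]
contact_force: [0.9, 0.9, -2.1]
grip_width: 29.9
```

Call:
{"op": "step_arm", "data": {
  "deltas": [
    [-38,2,0,0,0,0],
    [-76,4,0,0,0,0],
    [-114,6,0,0,0,0],
    [-152,9,0,0,0,0],
    [-190,12,0,0,0,0]
  ]
}}

```text
time: 14.58
tool_pos: [523.0, -153.7, 191.1]
tcp_rot: [-3.14, -0.001, 1.681]
contact_force: [0.5, 0.8, -1.2]
grip_width: 29.8
```

Call:
{"op": "step_arm", "data": {
  "deltas": [
    [-20,1,0,0,0,-0.1],
    [-40,2,0,0,0,-0.22],
    [-40,2,0,0,0,-0.34],
    [-40,2,0,0,0,-0.46],
    [-40,2,0,0,0,-0.58]
  ]
}}

```text
time: 15.0
tool_pos: [529.3, -191.9, 190.7]
tcp_rot: [-3.141, -0.003, 2.266]
contact_force: [0.2, 0.2, -1.2]
grip_width: 29.9
```

Call:
{"op": "step_arm", "data": {
  "deltas": [
    [0,0,0,0,0,-0.12],
    [0,0,0,0,0,-0.24],
    [0,0,0,0,0,-0.36],
    [0,0,0,0,0,-0.48],
    [0,0,0,0,0,-0.54]
  ]
}}

```text
time: 15.42
tool_pos: [529.4, -191.2, 190.9]
tcp_rot: [3.141, -0.002, 2.807]
contact_force: [0.0, 0.4, -1.5]
grip_width: 29.6
```

```bash
python3 - <<'E'
from h import *
print(bot.get_obs()["tool_pos"])
R=tool_R(70.9,0); delta([530,-191.4,115],R)
E
```

```text
[ 529.39284275 -191.23168503  190.88788577]
delta [-0.8 -0.  75.9] [ 0.0007 -0.0024 -0.0011] t 15.42 q [-0.48  0.47  1.51  0.    1.17 -1.72] F [ 0.   0.4 -1.5] w 29.6
```

```bash
python3 - <<'E'
from h import *
for n,roi in (("side",(262,262,395,300)),("top",(350,180,410,262))):
    p=bot.capture(n); p["color"]=cv2.imread(f"pics/{n}0.png")[:,:,::-1]
    im=up(p,roi); r,g,b=im[...,0],im[...,1],im[...,2]
    m=(r>140)&(g>120)&(r-b>70)&(r-g<60)
    c=blobs(m)[0]; M=np.zeros(m.shape,np.uint8); cv2.drawContours(M,[c[:,None]],-1,1,-1)
    pts=np.argwhere(M)[:,::-1].astype(np.float32)
    # middle portion only
    A=np.array([(proj(p,X)-roi[:2]+.5)*S-.5 for X in ((461.5,-168,95),(598.5,-215.5,95))])
    d=(A[1]-A[0])/np.linalg.norm(A[1]-A[0]); s=(pts-A[0])@d; L=np.linalg.norm(A[1]-A[0])
    e=(pts-A[0])@np.array([-d[1],d[0]])
    k=(s>0)&(s<L); f=np.polyfit(s[k]/L,e[k]/S,1)
    print(n,"offset px at ends of model line",f[1],f[0]+f[1],"extent",(s.min()/L,s.max()/L), "normal",[-d[1],d[0]],"px/mm",L/S/145)
E
```

```text
side offset px at ends of model line 0.3434933504782785 0.7892541785365006 extent (np.float64(-0.21616519151110639), np.float64(1.2140682300349757)) normal [np.float64(0.06785253336436926), np.float64(0.9976953611779684)] px/mm 0.573257697688852
top offset px at ends of model line -0.27665952510231795 -0.060579439231224275 extent (np.float64(-0.20912664275657225), np.float64(1.2016061308258184)) normal [np.float64(0.9522725854240158), np.float64(0.30524895257782664)] px/mm 0.3972796074368645
```

Call:
{"op": "step_arm", "data": {
  "deltas": [
    [-0.8,0,15,0,-0.002,0],
    [-0.8,0,35,0,-0.002,0],
    [-0.8,0,55,0,-0.002,0],
    [-0.8,0,70,0,-0.002,-0.001],
    [-0.8,0,75.5,0,-0.002,-0.001]
  ]
}}

```text
time: 15.93
tool_pos: [529.1, -190.9, 113.2]
tcp_rot: [3.14, -0.004, 2.8]
contact_force: [-0.5, 0.4, -1.4]
grip_width: 29.8
```

Call:
{"op": "step_arm", "data": {
  "deltas": [
    [0,0,0,0,0,0],
    [0,0,0,0,0,0],
    [0,0,0,0,0,0],
    [0,0,0,0,0,0]
  ]
}}

```text
time: 16.27
tool_pos: [531.0, -191.9, 116.6]
tcp_rot: [3.141, 0.003, 2.801]
contact_force: [0.8, -0.6, -1.4]
grip_width: 30.2
```

```bash
python3 - <<'E'
from h import *
print(bot.get_obs()["tool_pos"])
R=tool_R(70.9,0); delta([530,-191.4,115],R)
s=bot.capture("side"); t=bot.capture("top")
B=np.array([[sx*12,sy*15,sz] for sx in(-1,1) for sy in(-1,1) for sz in(0,66)],float)
X=Ro.from_euler("z",70.9,degrees=True).apply(B)+[530,-191.4,62]
roi=(250,215,400,330); im=np.ascontiguousarray(cv2.resize(s["color"][roi[1]:roi[3],roi[0]:roi[2],::-1],None,fx=5,fy=5,interpolation=cv2.INTER_CUBIC))
for q in X: cv2.circle(im,tuple(int(v) for v in ((proj(s,q)-roi[:2]+.5)*5)),2,(0,0,255),-1)
cv2.imwrite("pics/beam.png",im)
cv2.imwrite("pics/end_top.png",cv2.resize(t["color"][100:340,130:430,::-1],None,fx=2.5,fy=2.5))
E
```

```text
[ 531.04724503 -191.93112627  116.62277133]
delta [1.2 0.2 1.6] [ 0.0002  0.0028 -0.0067] t 16.27 q [-0.48  0.55  1.59  0.    1.   -1.71] F [ 0.8 -0.6 -1.4] w 30.2
```

View pics/beam.png

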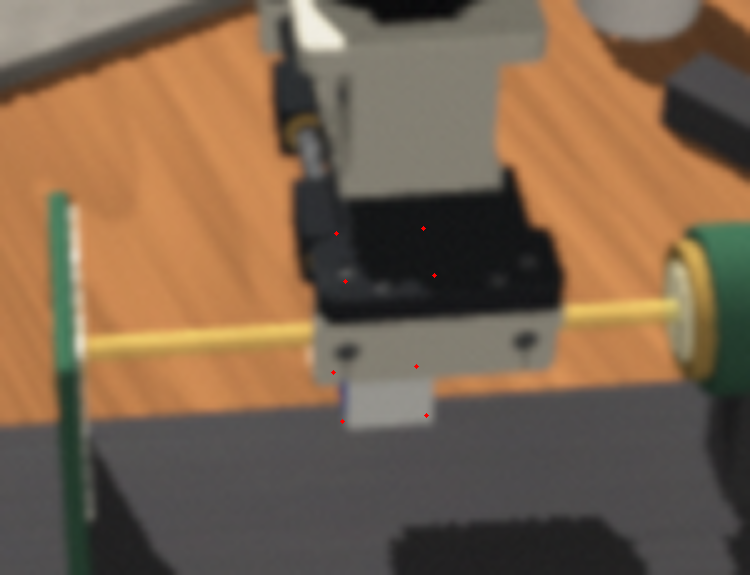

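View pics/end_top.png

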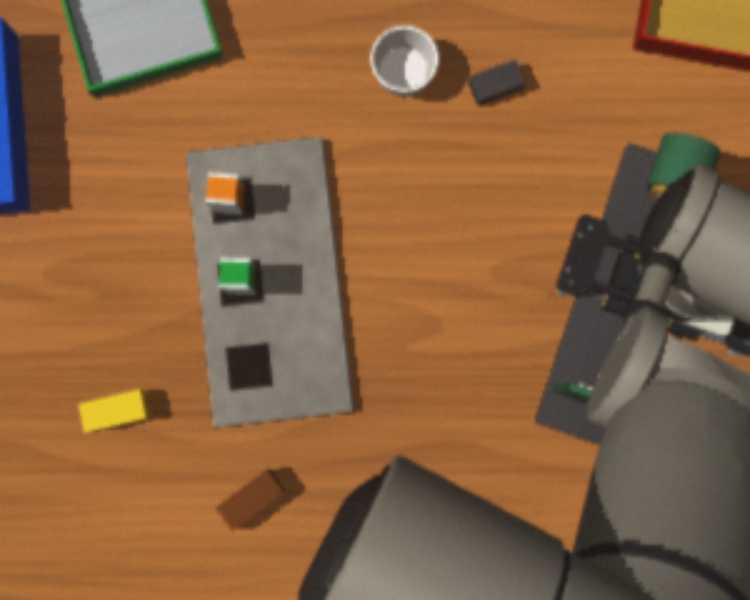

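The block is held plumb, with its frosted face visible at about (390,400) and the beam at (200,338)–(620,313) running into both clear sides. The top view shows green, amber, tub and steel block unmoved. I trim out the last 2 mm and 0.4°.

Call:
{"op": "step_arm", "data": {
  "deltas": [
    [0.6,0.1,1,0,0.003,-0.006],
    [1.2,0.2,1.8,0,0.003,-0.006],
    [1.2,0.2,1.8,0,0.003,-0.006],
    [1.2,0.2,1.8,0,0.003,-0.006]
  ]
}}

```text
time: 16.7
tool_pos: [529.4, -190.9, 113.6]
tcp_rot: [3.141, -0.002, 2.808]
contact_force: [0.4, 0.7, -1.4]
grip_width: 29.7
```

Call:
{"op": "step_arm", "data": {
  "deltas": [
    [0,0,0,0,0,0],
    [0,0,0,0,0,0],
    [0,0,0,0,0,0],
    [0,0,0,0,0,0]
  ]
}}

```text
time: 17.03
tool_pos: [529.4, -191.0, 113.6]
tcp_rot: [3.141, -0.002, 2.808]
contact_force: [-0.6, -0.5, -1.0]
grip_width: 29.7
```

```bash
python3 - <<'E'
from h import *
R=tool_R(70.9,0); delta([530,-191.4,115],R); o=bot.get_obs(); print(o["tool_pos"],np.abs(o["dq"]).max())
# frosted face bottom edge check in the side view: expected foot height of near frosted face
s=bot.capture("side"); a=np.radians(70.9); n=np.array([np.cos(a),np.sin(a),0]); b=np.array([-n[1],n[0],0])
c=np.array([530,-191.4,0])-15*n
print("expected bottom edge (z62)",[np.round(proj(s,c+k*15*b+[0,0,62]),1) for k in(1,-1)])
roi=(310,285,345,310); g=up(s,roi).mean(2)
for u in (322,328,333):
    col=g[:,int((u-roi[0])*S)]; d=np.diff(col); i=40+np.argmin(d[40:]); print(u,"bright-to-dark row",round(topix((0,i),roi)[1],1))
E
```

```text
delta [-0.7 -0.2 -1.4] [ 0.0006 -0.0023 -0.0003] t 17.03 q [-0.48  0.55  1.6   0.    0.99 -1.72] F [-0.6 -0.5 -1. ] w 29.7
[ 529.41587115 -191.02906788  113.63555473] 0.001926645225752437
expected bottom edge (z62) [array([318.1, 300. ]), array([335.2, 298.8])]
322 bright-to-dark row 301.1
328 bright-to-dark row 300.2
333 bright-to-dark row 300.1
```

Call:
{"op": "step_arm", "data": {
  "deltas": [
    [-0.5,0,-1.2,0,-0.002,0],
    [-0.5,0,-1.2,0,-0.002,0],
    [-0.5,0,-1.2,0,-0.002,0],
    [-0.5,0,-1.2,0,-0.002,0],
    [-0.5,0,-1.2,0,-0.002,0]
  ]
}}

```text
time: 17.5
tool_pos: [529.9, -191.2, 114.8]
tcp_rot: [3.141, -0.0, 2.808]
contact_force: [-0.8, -0.2, -1.4]
grip_width: 29.8
```

Call:
{"op": "step_arm", "data": {
  "deltas": [
    [0,0,0,0,0,0],
    [0,0,0,0,0,0],
    [0,0,0,0,0,0]
  ]
}}

```text
time: 17.75
tool_pos: [529.9, -191.2, 114.8]
tcp_rot: [3.141, -0.0, 2.808]
contact_force: [0.2, -0.8, -0.9]
grip_width: 30.1
```

```bash
python3 - <<'E'
from h import *
R=tool_R(70.9,0); delta([530,-191.4,115],R); print(np.abs(bot.get_obs()["dq"]).max()); bot.close_job()
E
```

```text
delta [-0.2 -0.2 -0.2] [ 0.0006 -0.0004 -0.0003] t 17.75 q [-0.48  0.55  1.6   0.    0.99 -1.72] F [ 0.2 -0.8 -0.9] w 30.1
0.0018844457223071937
the job is handed in; nothing more can be done
```

I gripped the blue block on its frosted faces, stood it on its own black square and let go. I then took it from above on the same faces and held it upright in the beam, halfway between lamp and screen. The job was handed in at 17.75 s with the block still held.

**Last checks that agreed:**
- The tool is within 0.3 mm and 0.05° of the aimed pose.
- The arm is still, and the jaws are at 30 mm on the block.
- The wrist force is about 1 N.
- The last top view shows the green and amber blocks, tub, steel block and look-alikes where they were.

**Checks that disagreed slightly:**
- **Height in the beam:** just before a final 1.2 mm raise, the side view put the block's foot about 1 px (2 mm) lower than the model, and the beam about 0.6 px low too. I expect the beam to cross within about 1–2 mm of the block's middle, but took no picture after the raise.
- **Standing height:** after I released it, the two-camera model fit gave the foot at z = 10 mm instead of 14. I trusted the contact force and the picture of the block standing free.

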